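Swap the odd tin in a candle kit from the tilt-out stock bin

ROBOT

A 7-joint arm with a two-finger parallel gripper is mounted at the origin on the work surface. World frame = base frame: x ahead of the robot, y to its left, z up, the work surface at z = 0. Lengths are in m, angles in degrees, forces in N, time in s.
With the tool pointing down it reaches from about 0.35 to 0.9 m from the base axis. Payload 7.2 kg.
Tool frame: the origin (TCP) lies between the finger pads; the fingertips stand 14 mm ahead of it and the grasp point (between the pads) lies 5 mm behind it (ctrl.tcp_to_tips is the distance from the TCP to the fingertips, in m); z points along the fingers, y is the line along which they close (so a half turn about z gives the same grasp; the last joint's range is limited). The gripper opens to 88 mm and grips with 3 to 60 N. Pads are 20 mm wide; open, the fingers measure 115 mm over their backs; the gripper's body (75 mm by 178 mm) begins 61 mm behind the grasp point.
Start: joints at [60.436, 23.554, -0.728, 91.456, 0.321, 64.991, -4.71], TCP at [0.271, -0.563, 0.237] pointing down, gripper open.
Joint ranges: [-169.25, 169.25], [-16.82, 113.86], [-84.01, 82.57], [7.8, 145.47], [-59.2, 239.2], [7.22, 106.19], [-163.78, 163.78]. Speed limits (degrees/s): [136.94, 136.94, 172.46, 172.46, 180, 180, 180].

INTERFACE

Orientations are given as a 3x3 rotation matrix whose columns are the frame's x, y, z axes.
In Python, from workcell import ctrl gives the robot as it stands.
- The arm moves only by the tool servo_tool, never from a script. Its argument "deltas" is one flat list of numbers, 7 for each row, row after row: the turn, a rotation vector about the tool's x, y, z in degrees, then the shift along the tool's x, y, z in mm, then the closure, from -1 (fully open) to 1 (shut), so that 0 is half open. A call has exactly 8 rows; each row shifts and turns the commanded pose from where the row before left it, along the tool's axes as they then stand; what a row does not reach is not made up. A row lasts 1/8 s, in which the tool goes at most 62.5 mm and 10.7 degrees, less where a joint would pass 70% of its speed; a pose out of reach is approached as far as the arm can. A call is refused whole if a number of a shift passes 62.5 or a number of a turn 10.7, either way. A call with a gripper value outside its range is refused whole. The fingers move at their own pace and stop on an object; "newtons" is the grip in N (left out, the last holds). Time passes only in rows, so rows that do not move let the fingers close, or fill a call up. It gives the time, the measured TCP pose, the force, the opening and the grip force at its end, in the units of the state.
- ctrl.get_obs(): the state, without advancing time (a new reading comes with each control period).
- ctrl.read_camera(name): name is "scene" or "top" or "wrist"; returns the picture (400x640x3 uint8, red, green, blue); there is no depth.
- ctrl.camera_model(name): a dict with "mtx" (3x3 intrinsics, pixels), "distortion" ([k1, k2, p1, p2, k3] as OpenCV has them; the pictures are not rectified), "T" (4x4, takes a point from camera to world coordinates); the wrist camera has in their place "tool_from_camera" (4x4, takes a point from camera to tool coordinates, whose origin is the TCP and whose axes are the flange's). Camera axes: x right, y up, looking along -z (the intrinsics and any distortion apply to the point x, -y, -z); pixel columns grow to the right and rows downward; lengths in m; the calibration is good to about 2 mm. A picture is of the moment at which its call begins: read the wrist's pose just before it. camera_model takes no time and is no camera call.
- ctrl.close_job(): hands the job in; it is judged then, once.
The state is a dict: "clock": time; "q": joint angles; "joint_velocities": joint speeds; "joint_efforts": joint torques, N m; "ee_pos": TCP position; "eef_rot": TCP orientation; "wrist_force": force on the tool from outside, world axes, zero at the start; "torque": the same for the moment, N m; "opening": finger opening in m; "grasp_force": force on a finger pad.
Only numpy, scipy, OpenCV 4.12 (cv2) and the standard library are available. Lean on these libraries where they do the work, as an engineer would, in place of code of your own. Each camera call takes 0.05 s, during which the arm holds its last target. There are 200 camera calls.

TASK

One of the six candle tins packed in the divided wooden tray is smaller than the other five. Stand that odd tin on the square dark board, tilt the stock bin forward by its pull, and put the full-size tin from the bin upright into the empty compartment. Set the tins down rather than dropping them, and leave the other tins in their places and everything else on the table where it is; the bin may stay open.

Things in the scene. Friction and masses are not known exactly. Their poses are not given: they have to be found in the camera images.
- tin_1: One of the six steel candle tins standing in the tray. Five are full size (54 mm diameter, 72 mm tall, about 0.17 kg), one is the odd small one (44 mm diameter, 58 mm tall, about 0.09 kg); which of them is told by its size only (so by the height of its rim above the tray's inner floor). Origin: centre of its top rim; z along its axis, up. Filled flush to the rim with hard wax; a thin cardboard wick cross stands 6 mm above the rim
- tin_2: One of the six steel candle tins standing in the tray. Five are full size (54 mm diameter, 72 mm tall, about 0.17 kg), one is the odd small one (44 mm diameter, 58 mm tall, about 0.09 kg); which of them is told by its size only (so by the height of its rim above the tray's inner floor). Origin: centre of its top rim; z along its axis, up. Filled flush to the rim with hard wax; a thin cardboard wick cross stands 6 mm above the rim
- tin_3: One of the six steel candle tins standing in the tray. Five are full size (54 mm diameter, 72 mm tall, about 0.17 kg), one is the odd small one (44 mm diameter, 58 mm tall, about 0.09 kg); which of them is told by its size only (so by the height of its rim above the tray's inner floor). Origin: centre of its top rim; z along its axis, up. Filled flush to the rim with hard wax; a thin cardboard wick cross stands 6 mm above the rim
- tin_4: One of the six steel candle tins standing in the tray. Five are full size (54 mm diameter, 72 mm tall, about 0.17 kg), one is the odd small one (44 mm diameter, 58 mm tall, about 0.09 kg); which of them is told by its size only (so by the height of its rim above the tray's inner floor). Origin: centre of its top rim; z along its axis, up. Filled flush to the rim with hard wax; a thin cardboard wick cross stands 6 mm above the rim
- tin_5: One of the six steel candle tins standing in the tray. Five are full size (54 mm diameter, 72 mm tall, about 0.17 kg), one is the odd small one (44 mm diameter, 58 mm tall, about 0.09 kg); which of them is told by its size only (so by the height of its rim above the tray's inner floor). Origin: centre of its top rim; z along its axis, up. Filled flush to the rim with hard wax; a thin cardboard wick cross stands 6 mm above the rim
- tin_6: One of the six steel candle tins standing in the tray. Five are full size (54 mm diameter, 72 mm tall, about 0.17 kg), one is the odd small one (44 mm diameter, 58 mm tall, about 0.09 kg); which of them is told by its size only (so by the height of its rim above the tray's inner floor). Origin: centre of its top rim; z along its axis, up. Filled flush to the rim with hard wax; a thin cardboard wick cross stands 6 mm above the rim
- stock_1: One of the two tins standing in the stock bin, one in each half; one is full size (54 mm diameter, 72 mm tall), the other is the small kind (44 mm, 58 mm tall); told by size only (so by how far its rim stands above the bin's inner floor). Same make as the tins in the tray. Origin: centre of its top rim, z along its axis, up. It tilts with the bin, and may then slide forward a few mm against the front panel
- stock_2: One of the two tins standing in the stock bin, one in each half; one is full size (54 mm diameter, 72 mm tall), the other is the small kind (44 mm, 58 mm tall); told by size only (so by how far its rim stands above the bin's inner floor). Same make as the tins in the tray. Origin: centre of its top rim, z along its axis, up. It tilts with the bin, and may then slide forward a few mm against the front panel
- tray: Fixed divided wooden tray, 230 (x) x 195 (y) mm, 3 x 2 compartments. Origin: centre of its underside. Compartment centres at x = -75, 0, +75 mm and y = -47.5, +47.5 mm in its frame; each is 70 x 90 mm inside; inner floor 6 mm high, walls and dividers 5 mm thick, their tops 24 mm above the table
- board: Fixed square dark wooden board for odd tins, 140 x 140 x 12 mm, empty. Origin: centre of its underside, top 12 mm above that
- housing: Fixed wooden housing of the tilt-out stock bin, 110 (x) x 300 (y) x 132 (z) mm; closed at back and sides, open at its front, which faces its own -x; its 10 mm thick top covers all but the front 30 mm, so the tins can be lifted out only with the bin tilted. Origin: centre of its underside; the bin's pivot line runs along its y at x = -50, z = 12 mm
- bin (a joint): Angle of the tilt-out bin: 0 closed (upright in the housing), 0.5 rad fully tilted forward, at its stop. Its top comes forward, to the housing's -x, about the bottom front pivot. Its stiff hinge holds it where it is left; opening takes 5 to 10 N at the pull
- bin_hinge (a point): Middle of the bin's pivot line (its y); its frame turns with the bin: x to the bin's back, z up along the front panel when closed. In this frame: the 6 mm front panel has its inner face at x = 0 and top at z = 85 mm; inner floor top at z = 6 mm; back wall at x = 74 to 80 mm and side walls and middle divider are 45 mm high; each half is 128 mm wide inside
- bin_pull (a point): Grip point of the bin's upright dark wooden pull, on the front panel's outside at mid width: a block 36 (x) x 14 (y) x 62 (z) mm, pinched across its y from above. The point lies in its middle in x and y, 15 mm below its top; at x = -24, z = 103 mm in the bin_hinge frame
- bin_inside (a point): Middle of the bin's inner floor: on the centreline, at x = 30, z = 6 mm in the bin_hinge frame; moves with the bin
- spoon: Bystander: wooden spoon lying flat
- jar: Bystander: glass jar with steel lid, 64 mm diameter, 85 mm tall
- tape: Bystander: roll of tape lying flat, 90 mm diameter, 24 mm tall
- matchbox: Bystander: cardboard box, 110 x 65 x 22 mm, lying flat
- brush: Bystander: hand brush lying flat

How it is judged (in metres and radians):
At the end, for the whole second after the job is handed in: Six full-size tins stand upright (within 0.12 rad) on the floor of the tray's compartments, the odd small tin stands upright with its centre on the board (within 65 mm of the middle each way), the small stock tin is still in the bin, and the tins are at rest (x of tin_1 in the frame of tray between -0.105 and 0.105 m and y of tin_1 in the frame of tray between -0.09 and 0.09 m and z of tin_1 in the frame of tray between 0.071 and 0.086 m and angle between each of tin_1, tin_2, tin_3, tin_5, tin_6, stock_2, tin_4's own z axis and vertical below 0.12 rad and x of tin_2 in the frame of tray between -0.105 and 0.105 m and y of tin_2 in the frame of tray between -0.09 and 0.09 m and z of tin_2 in the frame of tray between 0.071 and 0.086 m and x of tin_3 in the frame of tray between -0.105 and 0.105 m and y of tin_3 in the frame of tray between -0.09 and 0.09 m and z of tin_3 in the frame of tray between 0.071 and 0.086 m and x of tin_5 in the frame of tray between -0.105 and 0.105 m and y of tin_5 in the frame of tray between -0.09 and 0.09 m and z of tin_5 in the frame of tray between 0.071 and 0.086 m and x of tin_6 in the frame of tray between -0.105 and 0.105 m and y of tin_6 in the frame of tray between -0.09 and 0.09 m and z of tin_6 in the frame of tray between 0.071 and 0.086 m and x of stock_2 in the frame of tray between -0.105 and 0.105 m and y of stock_2 in the frame of tray between -0.09 and 0.09 m and z of stock_2 in the frame of tray between 0.071 and 0.086 m and x of tin_4 in the frame of board between -0.065 and 0.065 m and y of tin_4 in the frame of board between -0.065 and 0.065 m and z of tin_4 in the frame of board between 0.063 and 0.077 m and distance between stock_1 and bin_inside below 0.125 m and linear speed of each of tin_1, tin_2, tin_3, tin_5, tin_6, tin_4, stock_2 below 0.03 m/s); the robot touches nothing.
It fails at once if a tin is dropped: let go and falling faster than 0.7 m/s (a fall of about 25 mm) ((linear speed of tin_1 above 0.7 m/s and contact force between the fingers and tin_1 below 0.05 N) or (linear speed of tin_2 above 0.7 m/s and contact force between the fingers and tin_2 below 0.05 N) or (linear speed of tin_3 above 0.7 m/s and contact force between the fingers and tin_3 below 0.05 N) or (linear speed of tin_4 above 0.7 m/s and contact force between the fingers and tin_4 below 0.05 N) or (linear speed of tin_5 above 0.7 m/s and contact force between the fingers and tin_5 below 0.05 N) or (linear speed of tin_6 above 0.7 m/s and contact force between the fingers and tin_6 below 0.05 N) or (linear speed of stock_1 above 0.7 m/s and contact force between the fingers and stock_1 below 0.05 N) or (linear speed of stock_2 above 0.7 m/s and contact force between the fingers and stock_2 below 0.05 N)).
It fails at once if a full-size tin of the kit is taken away from its place or knocked over (moved over 35 mm or tilted over 0.5 rad) (distance of any of tin_1, tin_2, tin_3, tin_5, tin_6 from where it was at the start of the episode above 0.035 m or angle between any of tin_1, tin_2, tin_3, tin_5, tin_6's own z axis and vertical above 0.5 rad).
It fails at once if a bystander is moved over 40 mm (distance of any of spoon, jar, tape, matchbox, brush from where it was at the start of the episode above 0.04 m).
It also fails if it takes over 72 s, if anything falls off the work surface, if the arm or the gripper's body presses on something with over 40 N, if the wrist force passes 120 N, or if a joint passes its speed limit or range.

## Working session

There is one attempt and no reset: what is moved stays moved. The work goes in short steps, Python scripts to look and compute and a tool call to move; the robot and the scene stay as the last step left them, time stands still between calls to the robot, and variables do not carry over. Pictures are saved under pics/ and viewed, at most 10 in all, crops included, and the job is handed in when it is done.

Besides the shell and the picture viewer there is one more tool, called after "Call:" by a JSON object that holds its "api" and its "payload", one argument or row to a line. servo_tool: Moves the arm, as the interface text tells. Its arguments: {"type":"object","properties":{"deltas":{"type":"array","items":{"type":"number"}},"newtons":{"type":"number"}},"required":["deltas"]}

```bash
ls; mkdir -p pics; cat > h.py <<'E'
import numpy as np, cv2
from workcell import ctrl
def cam(n):
    m=ctrl.camera_model(n)
    if 'T' in m: T=np.array(m['T'])
    else:
        o=ctrl.get_obs(); W=np.eye(4); W[:3,:3]=o['eef_rot']; W[:3,3]=o['ee_pos']; T=W@np.array(m['tool_from_camera'])
    return np.array(m['mtx']),np.array(m['distortion']),T
def ray(c,uv):
    K,d,T=c; p=cv2.undistortPoints(np.array([[uv]],float),K,d)[0,0]
    return T[:3,3], T[:3,:3]@np.array([p[0],-p[1],-1])
def onz(c,uv,z):
    o,r=ray(c,uv); return o+r*(z-o[2])/r[2]
def proj(c,P):
    K,d,T=c; P=np.atleast_2d(P); q=(P-T[:3,3])@T[:3,:3]; q=q*[1,-1,-1]
    return cv2.projectPoints(q,np.zeros(3),np.zeros(3),K,d)[0][:,0]
def snap(n,name,crop=None,s=1):
    c=cam(n); im=ctrl.read_camera(n)[:,:,::-1].copy()
    cv2.imwrite(f'pics/{name}_raw.png',im)
    if crop: im=im[crop[1]:crop[3],crop[0]:crop[2]]
    if s!=1: im=cv2.resize(im,None,fx=s,fy=s,interpolation=cv2.INTER_CUBIC)
    cv2.imwrite(f'pics/{name}.png',im); return c
E
python3 - <<'E'
from h import *
for n in ['top','scene']:
    c=snap(n,n,None,1.25); print(n,c[0],c[1],c[2])
print(ctrl.get_obs()); print(ctrl.camera_model('wrist'))
E
```

```text
pics
top [[467.1788796    0.         313.04395348]
 [  0.         467.1788796  200.72876048]
 [  0.           0.           1.        ]] [0.00387302 0.         0.         0.         0.        ] [[ 0.0242919   0.98355913 -0.17894507  0.27142255]
 [-0.99964315  0.02588776  0.00658811  0.00236003]
 [ 0.01111228  0.17872117  0.98383701  1.58269665]
 [ 0.          0.          0.          1.        ]]
scene [[509.41746846   0.         318.69632121]
 [  0.         509.41746846 197.29074391]
 [  0.           0.           1.        ]] [-0.12588893  0.          0.          0.          0.        ] [[ 0.2154618  -0.80240007  0.55653423  1.29219337]
 [ 0.9765109   0.1760892  -0.12417352 -0.16918589]
 [ 0.00163717  0.57021639  0.82149291  1.21022798]
 [ 0.          0.          0.          1.        ]]
{'clock': 0.1, 'q': array([60.43664076, 23.59594238, -0.72731256, 91.49600683,  0.3204943 ,
       64.98803838, -4.71064784]), 'joint_velocities': array([ 0.01422565, -0.02499668,  0.01032949, -0.14993462,  0.07054   ,
       -0.10119621, -0.01141952]), 'joint_efforts': array([ 2.22458133e-03, -5.8910
[... 434 characters left out ...]
05985067, 0.01846304, 0.00154688]), 'grasp_force': 0.0, 'opening': 0.08778844946097808}
{'mtx': array([[323.42960626,   0.        , 317.26391613],
       [  0.        , 323.42960626, 197.70632945],
       [  0.        ,   0.        ,   1.        ]]), 'distortion': array([-0.06405213,  0.        ,  0.        ,  0.        ,  0.        ]), 'tool_from_camera': array([[ 1.29042384e-03,  9.63374278e-01,  2.68157295e-01,
         7.28231500e-02],
       [ 9.99998684e-01, -9.79443939e-04, -1.29346116e-03,
        -2.35997751e-04],
       [-9.83442176e-04,  2.68158611e-01, -9.63374274e-01,
        -1.47799726e-01],
       [ 0.00000000e+00,  0.00000000e+00,  0.00000000e+00,
         1.00000000e+00]])}
```

View pics/top.png

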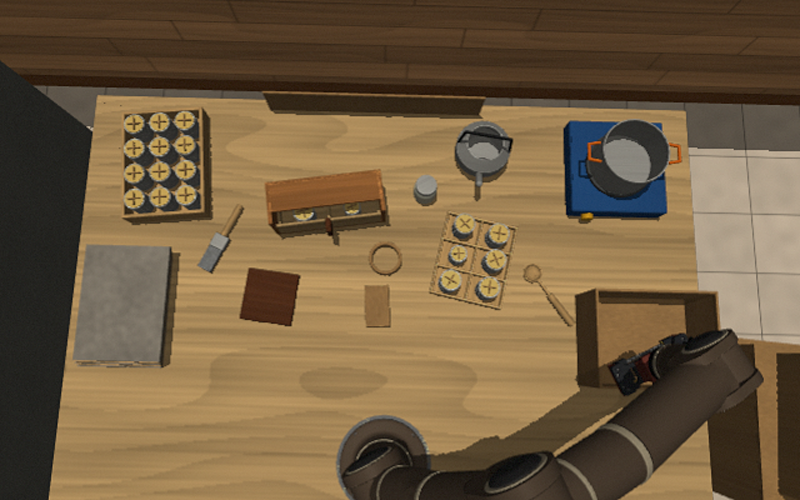

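View pics/scene.png

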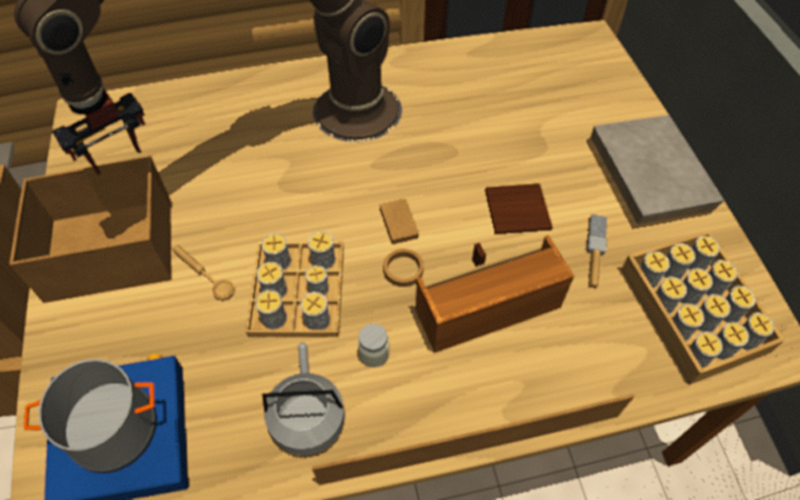

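The top view (1.25x) shows the tray around (473,260), with the smallest-looking tin at (458,254). The board is at (270,297), and the bin's tins are at (303,215) and (352,210), with its pull at (332,229). I'll zoom in.

```bash
python3 - <<'E'
import cv2
im=cv2.imread('pics/top_raw.png')
cv2.imwrite('pics/topz.png',cv2.resize(im[130:270,190:420],None,fx=3.45,fy=3.45,interpolation=cv2.INTER_CUBIC))
E
```

```text
(no output)
```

View pics/topz.png

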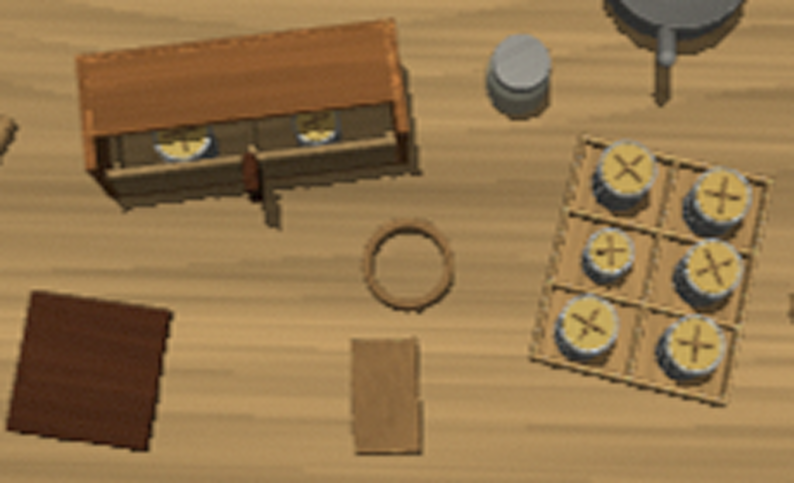

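```bash
cat > m.py <<'E'
from h import *
c=cam('top')
f=lambda u,v,z:onz(c,(190+(u+.5)/3.45-.5,130+(v+.5)/3.45-.5),z)
if __name__=='__main__':
    print('odd',f(610,250,.064))
    for p in [(628,168),(721,193),(711,265),(694,341),(588,324)]: print('full',f(*p,.078))
    tc=np.array([f(*p,.024) for p in [(585,136),(773,181),(727,404),(530,358)]]); print('tray',tc.mean(0),tc-tc.mean(0))
    b=np.array([f(*p,.012) for p in [(33,291),(172,312),(150,451),(8,430)]]); print('board',b.mean(0),b-b.mean(0))
    h=np.array([f(*p,.132) for p in [(78,57),(393,18),(393,100),(92,138)]]); print('roof',h)
    print('pull top',f(250,152,.13))
    print('full stock',f(183,138,.09),'small',f(317,125,.076))
    print('jar',f(522,62,.085),'tape',f(408,264,.024))
E
python3 m.py
```

```text
odd [ 0.54766155 -0.18448195  0.064     ]
full [ 0.62543246 -0.19972082  0.078     ]
full [ 0.60329846 -0.28879861  0.078     ]
full [ 0.53317878 -0.27870543  0.078     ]
full [ 0.46024126 -0.26215547  0.078     ]
full [ 0.47377405 -0.16229614  0.078     ]
tray [ 0.5378204  -0.23259226  0.024     ] [[ 0.13186262  0.06856531  0.        ]
 [ 0.09094732 -0.11843975  0.        ]
 [-0.13129716 -0.07068475  0.        ]
 [-0.09151278  0.12055918  0.        ]]
board [0.42457046 0.31505543 0.012     ] [[ 0.07670119  0.06143243  0.        ]
 [ 0.05942178 -0.07591949  0.        ]
 [-0.07644752 -0.0618208   0.        ]
 [-0.05967545  0.07630786  0.        ]]
roof [[0.70503782 0.32101652 0.132     ]
 [0.75118802 0.02862057 0.132     ]
 [0.67169898 0.02640173 0.132     ]
 [0.62781803 0.30326353 0.132     ]]
pull top [0.61896821 0.15719849 0.13      ]
full stock [0.64048256 0.22567912 0.09      ] small [0.66029659 0.09974127 0.076     ]
jar [ 0.72594435 -0.09618166  0.085     ] tape [0.53577292 0.00884889 0.024     ]
```

The crop confirms the odd tin at zoom (610,250), in the tray's middle compartment on the +y side. The full-size stock tin is in the left (+y) half of the bin. Next I go above the odd tin.

Call:
{"api": "servo_tool", "payload": {
  "deltas": [0,0,0,40,-21,0,-0.6,0,0,0,52,-28,0,-0.6,0,0,0,56,-28,0,-0.6,0,0,0,56,-28,0,-0.6,0,0,0,56,-28,0,-0.6,0,0,0,56,-28,0,-0.6,0,0,0,52,-28,0,-0.6,0,0,0,40,-21,0,-0.6],
  "newtons": 15
}}

```text
clock: 1.1
ee_pos: [0.5483, -0.195, 0.2364]
eef_rot: [[0.901, 0.435, -0.0], [0.435, -0.901, 0.001], [0.0, -0.001, -1.0]]
wrist_force: [-0.1, -0.8, 0.2]
opening: 0.0703
grasp_force: 0.0
```

Call:
{"api": "servo_tool", "payload": {
  "deltas": [0,0,9.5,0,0,0,-0.6,0,0,10,0,0,0,-0.6,0,0,10,0,0,0,-0.6,0,0,9.5,0,0,0,-0.6,0,0,0,0,0,0,-0.6,0,0,0,0,0,0,-0.6,0,0,0,0,0,0,-0.6,0,0,0,0,0,0,-0.6]
}}

```text
clock: 2.1
ee_pos: [0.5471, -0.1979, 0.2366]
eef_rot: [[0.973, -0.23, -0.0], [-0.23, -0.973, 0.0], [-0.0, -0.0, -1.0]]
wrist_force: [0.8, -0.4, 0.2]
opening: 0.0701
grasp_force: 0.0
```

```bash
cat >> h.py <<'E'
def delta(P,yaw=None):
    "shift in tool axes (mm) to put the TCP at P; yaw: wanted heading of tool y in world, deg"
    o=ctrl.get_obs(); R=np.array(o['eef_rot']); 
    print('pos',o['ee_pos'].round(4),'yhead %.1f'%np.degrees(np.arctan2(R[1,1],R[0,1])),'z',R[:,2].round(3),'open %.4f'%o['opening'],'t',o['clock'],'F',o['wrist_force'].round(1))
    print('shift',(1e3*R.T@(np.array(P)-o['ee_pos'])).round(1))
    if yaw is not None: print('turn z',(-(yaw-np.degrees(np.arctan2(R[1,1],R[0,1])))+180)%360-180)
E
python3 - <<'E'
from h import *
c=snap('wrist','w1',None,1.25)
delta([.548,-.185,.055],-103)
import pickle; pickle.dump(c,open('w1.pkl','wb'))
E
```

```text
pos [ 0.5471 -0.1979  0.2366] yhead -103.3 z [-0.  0. -1.] open 0.0703 t 2.15 F [ 0.3 -0.3 -0.3]
shift [ -2.1 -12.7 181.6]
turn z -0.30800003040249635
```

View pics/w1.png

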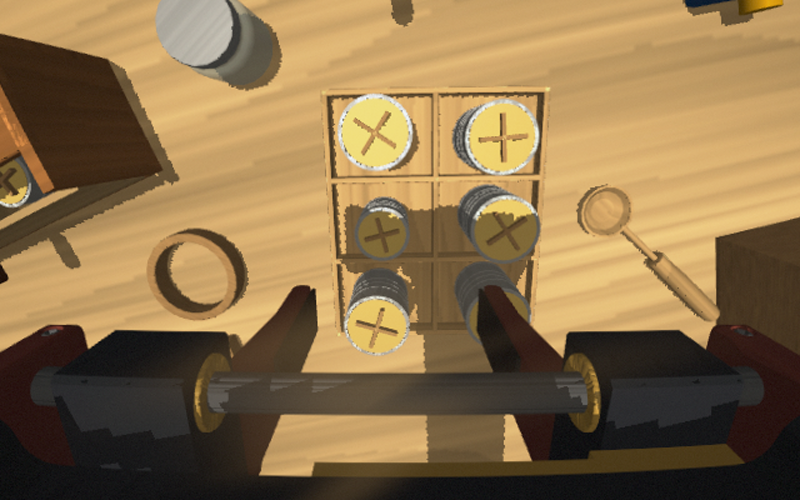

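The wrist view shows the small tin's wick cross at (382,231), and the pads straddle that column.

```bash
python3 - <<'E'
from h import *; import pickle
c=pickle.load(open('w1.pkl','rb'))
f=lambda u,v,z:onz(c,((u+.5)/1.25-.5,(v+.5)/1.25-.5),z)
p=f(382,231,.066);print(p)
for q in [(376,132),(503,136),(505,231),(377,325)]: print(f(*q,.08))
t=np.array([f(*q,.024) for q in [(322,91),(550,88)]]);print(t)
delta([p[0],p[1],.055])
E
```

```text
[ 0.54781653 -0.18628899  0.066     ]
[ 0.6237992  -0.20084838  0.08      ]
[ 0.60012662 -0.29076801  0.08      ]
[ 0.52909947 -0.28049473  0.08      ]
[ 0.4743265  -0.16447168  0.08      ]
[[ 0.66823701 -0.16202312  0.024     ]
 [ 0.62734702 -0.35102901  0.024     ]]
pos [ 0.5471 -0.1979  0.2366] yhead -103.3 z [-0.  0. -1.] open 0.0703 t 2.15 F [ 0.3 -0.3 -0.3]
shift [ -2.  -11.4 181.6]
```

Call:
{"api": "servo_tool", "payload": {
  "deltas": [0,0,0,-1,-6,10,-0.6,0,0,0,-1,-5.5,25,-0.6,0,0,0,0,0,35,-0.6,0,0,0,0,0,35,-0.6,0,0,0,0,0,35,-0.6,0,0,0,0,0,28,-0.6,0,0,0,0,0,18,-0.6,0,0,0,0,0,5,-0.6]
}}

```text
clock: 3.15
ee_pos: [0.5473, -0.1857, 0.0445]
eef_rot: [[0.973, -0.23, -0.002], [-0.23, -0.973, 0.001], [-0.002, -0.0, -1.0]]
wrist_force: [0.2, 0.1, -0.5]
opening: 0.0701
grasp_force: 0.0
```

Call:
{"api": "servo_tool", "payload": {
  "deltas": [0,0,0,0,0,0,0,0,0,0,0,0,0,0.4,0,0,0,0,0,0,1,0,0,0,0,0,0,1,0,0,0,0,0,0,1,0,0,0,0,0,0,1,0,0,0,0,0,0,1,0,0,0,0,0,0,1],
  "newtons": 15
}}

```text
clock: 4.15
ee_pos: [0.5485, -0.1863, 0.0465]
eef_rot: [[0.973, -0.231, 0.001], [-0.231, -0.973, -0.0], [0.001, 0.0, -1.0]]
wrist_force: [-0.6, 0.7, 5.7]
opening: 0.0438
grasp_force: 15.0
```

Call:
{"api": "servo_tool", "payload": {
  "deltas": [0,0,0,0,0,-15,1,0,0,0,0,0,-30,1,0,0,0,0,0,-40,1,0,0,0,0,0,-30,1,0,0,0,-5,-10,-5,1,0,0,0,-13,-24,0,1,0,0,0,-20,-39,0,1,0,0,0,-24,-48,0,1],
  "newtons": 25
}}

```text
clock: 5.15
ee_pos: [0.5141, -0.0528, 0.1647]
eef_rot: [[0.973, -0.232, -0.002], [-0.232, -0.973, 0.0], [-0.002, 0.0, -1.0]]
wrist_force: [0.7, 0.2, -0.5]
opening: 0.0436
grasp_force: 25.0
```

Call:
{"api": "servo_tool", "payload": {
  "deltas": [0,0,0,-25,-49,0,1,0,0,0,-25,-49,0,1,0,0,0,-25,-49,0,1,0,0,0,-25,-49,0,1,0,0,0,-25,-49,0,1,0,0,0,-22,-43,0,1,0,0,0,-15,-28,0,1,0,0,0,-8,-16,0,1]
}}

```text
clock: 6.15
ee_pos: [0.4248, 0.3098, 0.1648]
eef_rot: [[0.974, -0.228, -0.002], [-0.228, -0.974, -0.001], [-0.001, 0.001, -1.0]]
wrist_force: [0.4, -0.2, -0.8]
opening: 0.0437
grasp_force: 25.0
```

Call:
{"api": "servo_tool", "payload": {
  "deltas": [0,0,0,-4,-6,0,1,0,0,0,0,0,0,1,0,0,0,0,0,0,1,0,0,0,0,0,0,1,0,0,0,0,0,0,1,0,0,0,0,0,0,1,0,0,0,0,0,0,1,0,0,0,0,0,0,1]
}}

```text
clock: 7.15
ee_pos: [0.4242, 0.315, 0.1656]
eef_rot: [[0.973, -0.231, 0.0], [-0.231, -0.973, -0.0], [0.0, 0.0, -1.0]]
wrist_force: [-0.4, -0.4, -1.3]
opening: 0.0436
grasp_force: 25.0
```

```bash
python3 - <<'E'
from h import *
c=snap('wrist','w2',None,1.25)
delta([.4246,.315,.054])
import pickle; pickle.dump(c,open('w2.pkl','wb'))
E
```

```text
pos [0.4242 0.315  0.1656] yhead -103.3 z [ 0. -0. -1.] open 0.0438 t 7.2 F [-0.6  0.2 -0.9]
shift [ 4.000e-01 -1.000e-01  1.116e+02]
```

View pics/w2.png

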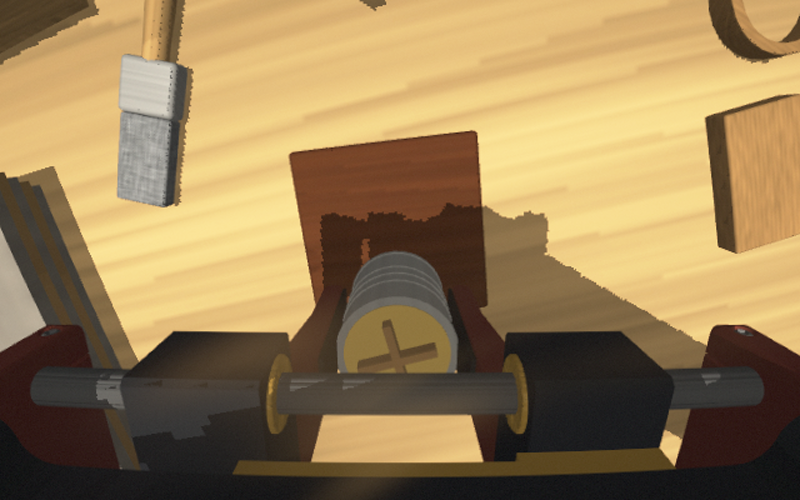

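The tin is held upright at (397,330), with the board below it. I set it down.

Call:
{"api": "servo_tool", "payload": {
  "deltas": [0,0,0,0,0,10,1,0,0,0,0,0,22,1,0,0,0,0,0,28,1,0,0,0,0,0,25,1,0,0,0,0,0,15,1,0,0,0,0,0,7,1,0,0,0,0,0,3,1,0,0,0,0,0,1,1]
}}

```text
clock: 8.2
ee_pos: [0.4245, 0.3152, 0.0551]
eef_rot: [[0.973, -0.231, 0.001], [-0.231, -0.973, 0.001], [0.001, -0.001, -1.0]]
wrist_force: [-0.0, -0.4, -0.7]
opening: 0.0438
grasp_force: 25.0
```

Call:
{"api": "servo_tool", "payload": {
  "deltas": [0,0,0,0,0,1,1,0,0,0,0,0,1,1,0,0,0,0,0,0.5,1,0,0,0,0,0,0,1,0,0,0,0,0,0,1,0,0,0,0,0,0,1,0,0,0,0,0,0,1,0,0,0,0,0,0,1],
  "newtons": 10
}}

```text
clock: 9.2
ee_pos: [0.4243, 0.315, 0.0525]
eef_rot: [[0.973, -0.231, 0.0], [-0.231, -0.973, 0.0], [0.0, -0.0, -1.0]]
wrist_force: [-1.3, -1.1, 5.9]
opening: 0.044
grasp_force: 10.0
```

Call:
{"api": "servo_tool", "payload": {
  "deltas": [0,0,0,0,0,0,0.3,0,0,0,0,0,0,-0.5,0,0,0,0,0,0,-0.7,0,0,0,0,0,-20,-0.7,0,0,0,0,0,-45,-0.7,0,0,0,0,0,-55,-0.7,0,0,0,0,0,-45,-0.7,0,0,0,0,0,-20,-0.7]
}}

```text
clock: 10.2
ee_pos: [0.4249, 0.3156, 0.2399]
eef_rot: [[0.973, -0.231, 0.003], [-0.231, -0.973, 0.002], [0.003, -0.003, -1.0]]
wrist_force: [0.1, -0.3, -0.7]
opening: 0.0749
grasp_force: 0.0
```

Call:
{"api": "servo_tool", "payload": {
  "deltas": [0,0,-10,0,0,0,-0.7,0,0,-10,0,0,0,-0.7,0,0,-2.3,10,20,0,-0.7,0,0,0,20,36,0,-0.7,0,0,0,25,46,0,-0.7,0,0,0,25,46,0,-0.7,0,0,0,15,28,0,-0.7,0,0,0,5,10,0,-0.7]
}}

```text
clock: 11.2
ee_pos: [0.552, 0.1443, 0.2367]
eef_rot: [[0.988, 0.153, -0.0], [0.153, -0.988, -0.001], [-0.001, 0.001, -1.0]]
wrist_force: [0.1, 0.4, -0.6]
opening: 0.0746
grasp_force: 0.0
```

```bash
python3 - <<'E'
from h import *
c=snap('wrist','w3',None,1.25)
delta([.6007,.1547,.110],-81)
import pickle; pickle.dump(c,open('w3.pkl','wb'))
E
```

```text
pos [0.5521 0.1442 0.2367] yhead -81.2 z [-0.    -0.001 -1.   ] open 0.0750 t 11.25 F [0.8 0.2 0.6]
shift [ 49.7  -3.  126.7]
turn z -0.20087181017743205
```

View pics/w3.png

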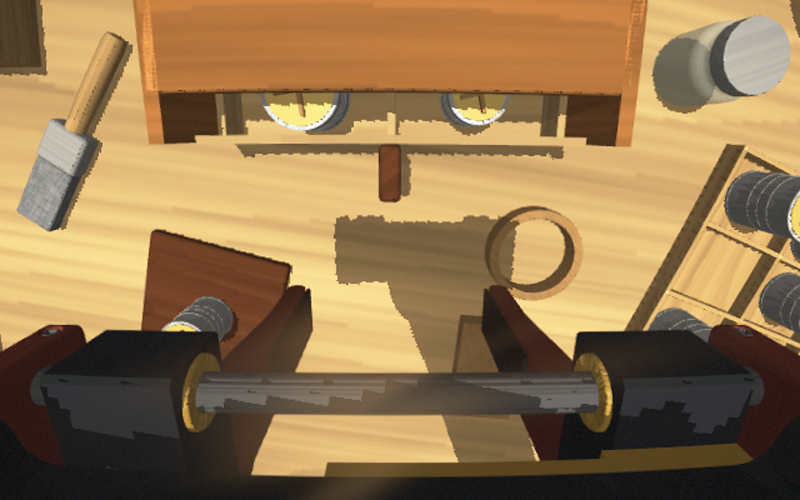

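The wrist view shows the pull's top centred at (390,174), and the housing is square to the view. The small tin stands on the board, and the left stock tin (305,108) is the larger one.

```bash
python3 - <<'E'
from h import *; import pickle
c=pickle.load(open('w3.pkl','rb'))
f=lambda u,v,z:onz(c,((u+.5)/1.25-.5,(v+.5)/1.25-.5),z)
print('pull',f(390,174,.13),f(390,145,.13),f(390,201,.13))
a,b=f(158,93,.132),f(632,93,.132);print('roof front',a,b,np.degrees(np.arctan2(*(a-b)[[1,0]])))
p=f(390,174,.13)
delta([p[0],p[1],.110])
E
```

```text
pull [0.60016856 0.15568689 0.13      ] [0.61761434 0.15833226 0.13      ] [0.58339715 0.15314638 0.13      ]
roof front [0.62796564 0.30166499 0.132     ] [0.67201537 0.01868217 0.132     ] 98.84778058381394
pos [0.5521 0.1442 0.2367] yhead -81.2 z [-0.    -0.001 -1.   ] open 0.0750 t 11.25 F [0.8 0.2 0.6]
shift [ 49.3  -4.  126.7]
```

Call:
{"api": "servo_tool", "payload": {
  "deltas": [0,0,0,14,-2,0,-0.3,0,0,0,20,-2,5,-0.3,0,0,0,15,0,20,-0.3,0,0,0,0,0,30,-0.3,0,0,0,0,0,30,-0.3,0,0,0,0,0,25,-0.3,0,0,0,0,0,13,-0.3,0,0,0,0,0,3.5,-0.3]
}}

```text
clock: 12.25
ee_pos: [0.5986, 0.1591, 0.1101]
eef_rot: [[0.988, 0.157, -0.001], [0.157, -0.988, 0.0], [-0.001, -0.0, -1.0]]
wrist_force: [0.2, -0.3, 0.5]
opening: 0.0569
grasp_force: 0.0
```

Call:
{"api": "servo_tool", "payload": {
  "deltas": [0,0,0,0,0,0,0.2,0,0,0,0,0,0,0.7,0,0,0,0,0,0,1,0,0,0,0,0,0,1,0,0,0,0,0,0,1,0,0,0,0,0,0,1,0,0,0,0,0,0,1,0,0,0,0,0,0,1],
  "newtons": 30
}}

```text
clock: 13.25
ee_pos: [0.5994, 0.1563, 0.1109]
eef_rot: [[0.988, 0.154, 0.0], [0.154, -0.988, -0.001], [0.0, 0.002, -1.0]]
wrist_force: [0.7, -4.8, 4.1]
opening: 0.0135
grasp_force: 30.0
```

Call:
{"api": "servo_tool", "payload": {
  "deltas": [0,1.7,0,-2.9,0,0.7,1,0,3.4,0,-5.8,0,1.4,1,0,3.4,0,-5.8,0,1.4,1,0,3.4,0,-5.8,0,1.4,1,0,3.4,0,-5.8,0,1.4,1,0,3.4,0,-5.8,0,1.4,1,0,3.4,0,-5.8,0,1.4,1,0,3.4,0,-5.8,0,1.4,1]
}}

```text
clock: 14.25
ee_pos: [0.5608, 0.1507, 0.092]
eef_rot: [[0.891, 0.153, 0.428], [0.137, -0.988, 0.067], [0.433, -0.001, -0.901]]
wrist_force: [30.2, -7.5, -28.2]
opening: 0.014
grasp_force: 30.0
```

Call:
{"api": "servo_tool", "payload": {
  "deltas": [0,2,0,-3.4,0,0.8,1,0,1,0,-1.7,0,0.4,1,0,0,0,0,0,0,1,0,0,0,0,0,0,1,0,0,0,0,0,0,1,0,0,0,0,0,0,1,0,0,0,0,0,0,1,0,0,0,0,0,0,1]
}}

```text
clock: 15.25
ee_pos: [0.5576, 0.1501, 0.0895]
eef_rot: [[0.874, 0.153, 0.46], [0.137, -0.988, 0.068], [0.465, 0.003, -0.885]]
wrist_force: [11.9, 1.2, -13.1]
opening: 0.0137
grasp_force: 29.9
```

Call:
{"api": "servo_tool", "payload": {
  "deltas": [0,0,0,0,0,0,0.5,0,0,0,0,0,0,0,0,0,0,0,0,-10,-0.3,0,0,0,0,0,-25,-0.6,0,0,0,0,0,-35,-0.6,0,0,0,0,0,-30,-0.6,0,0,0,0,0,-15,-0.6,0,0,0,0,0,-5,-0.6]
}}

```text
clock: 16.25
ee_pos: [0.5015, 0.1414, 0.1972]
eef_rot: [[0.874, 0.153, 0.462], [0.137, -0.988, 0.068], [0.467, 0.004, -0.884]]
wrist_force: [0.6, 0.4, 0.4]
opening: 0.0702
grasp_force: 0.0
```

Call:
{"api": "servo_tool", "payload": {
  "deltas": [0,0,0,0,-8,0,-0.6,0,0,0,0,-12,0,-0.6,0,0,0,0,-15,0,-0.6,0,0,0,0,-15,0,-0.6,0,0,0,0,-9,0,-0.6,0,0,0,0,-4,0,-0.6,0,0,0,0,0,0,-0.6,0,0,0,0,0,0,-0.6]
}}

```text
clock: 17.25
ee_pos: [0.4919, 0.2031, 0.1956]
eef_rot: [[0.875, 0.153, 0.46], [0.137, -0.988, 0.067], [0.465, 0.004, -0.885]]
wrist_force: [0.1, 1.2, -0.5]
opening: 0.0704
grasp_force: 0.0
```

```bash
python3 - <<'E'
from h import *
c=snap('wrist','w4',None,1.25)
delta([.5,.15,.110])
import pickle; pickle.dump(c,open('w4.pkl','wb'))
E
```

```text
pos [0.4919 0.2031 0.1957] yhead -81.2 z [ 0.46   0.067 -0.885] open 0.0703 t 17.3 F [0.1 0.4 0.2]
shift [-40.1  53.4  76. ]
```

View pics/w4.png

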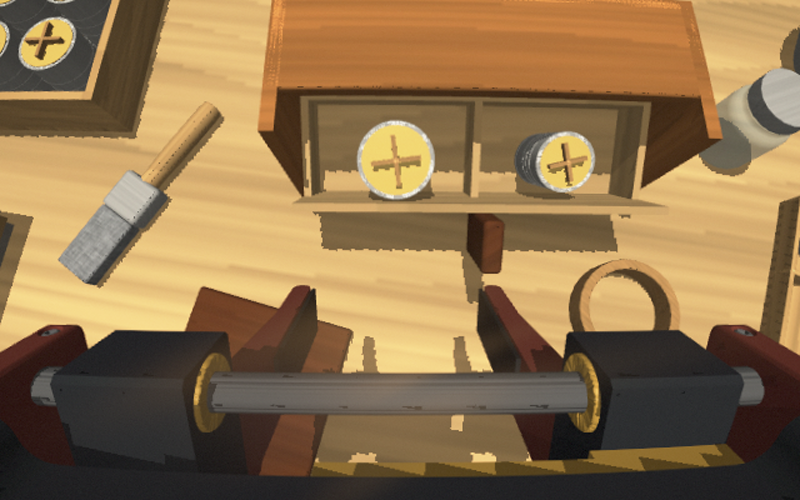

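The bin is tilted out. The full-size tin's rim centre is at (396,160) and the small one's at (566,162).

```bash
python3 - <<'E'
from h import *; import pickle
from scipy.spatial.transform import Rotation as R
c=pickle.load(open('w4.pkl','rb'))
for th in (.47,.485,.5):
    B=R.from_euler('z',8.95,degrees=True).as_matrix()@R.from_euler('y',-th).as_matrix()
    piv=np.array([.624,.159,.012])
    def hit(u,v,z):
        o,r=ray(c,((u+.5)/1.25-.5,(v+.5)/1.25-.5)); o=B.T@(o-piv); r=B.T@r; return o+r*(z-o[2])/r[2]
    print(th,'tin',hit(396,160,.078),'panel top L,R',hit(297,209,.085),hit(668,209,.085),'pull top',hit(486,222,.118))
    t=hit(396,160,.078); P=piv+B@np.array([t[0],t[1],.060]); P2=piv+B@np.array([t[0],t[1],.060+.07])
    print(P); delta(P)
    print(np.degrees(R.from_matrix(np.array(ctrl.get_obs()['eef_rot']).T@B@np.diag([1,-1,-1])).as_rotvec()))
E
```

```text
0.47 tin [0.03074085 0.06388851 0.078     ] panel top L,R [-0.0029587   0.13419167  0.085     ] [-0.0021416  -0.13551508  0.085     ] pull top [-0.00585798  0.0069865   0.118     ]
[0.61429224 0.2221471  0.07941621]
pos [0.4919 0.2031 0.1957] yhead -81.2 z [ 0.46   0.067 -0.885] open 0.0703 t 17.3 F [0.1 0.4 0.2]
shift [ 55.5  -0.6 160.5]
[ 0.29748007 -0.79402473 -0.0341498 ]
0.485 tin [0.03193518 0.06389038 0.078     ] panel top L,R [-0.00168967  0.13420017  0.085     ] [-0.0008704  -0.13553107  0.085     ] pull top [-0.00410327  0.00696917  0.118     ]
[0.61433676 0.222156   0.07996895]
pos [0.4919 0.2031 0.1957] yhead -81.2 z [ 0.46   0.067 -0.885] open 0.0703 t 17.3 F [0.1 0.4 0.2]
shift [ 55.8  -0.6 160.1]
[ 0.29772545  0.06541001 -0.03191751]
0.5 tin [0.0331378  0.06389232 0.078     ] panel top L,R [-0.00041761  0.13420404  0.085     ] [ 0.00040398 -0.13553356  0.085     ] pull top [-0.00234391  0.00695792  0.118     ]
[0.61437189 0.2221635  0.08054206]
pos [0.4919 0.2031 0.1957] yhead -81.2 z [ 0.46   0.067 -0.885] open 0.0703 t 17.3 F [0.1 0.4 0.2]
shift [ 56.1  -0.6 159.6]
[ 0.29795968  0.92484475 -0.02968401]
```

Call:
{"api": "servo_tool", "payload": {
  "deltas": [0,0,0,16,-0.5,0,-0.6,0,0,0,24,0,10,-0.6,0,0,0,16,0,25,-0.6,0,0,0,0,0,35,-0.6,0,0,0,0,0,35,-0.6,0,0,0,0,0,30,-0.6,0,0,0,0,0,18,-0.6,0,0,0,0,0,7,-0.6]
}}

```text
clock: 18.3
ee_pos: [0.6144, 0.2222, 0.079]
eef_rot: [[0.875, 0.153, 0.459], [0.138, -0.988, 0.067], [0.464, 0.005, -0.886]]
wrist_force: [-0.8, -0.0, 1.0]
opening: 0.0701
grasp_force: 0.0
```

Call:
{"api": "servo_tool", "payload": {
  "deltas": [0,0,0,0,0,0,-0.3,0,0,0,0,0,0,0.2,0,0,0,0,0,0,1,0,0,0,0,0,0,1,0,0,0,0,0,0,1,0,0,0,0,0,0,1,0,0,0,0,0,0,1,0,0,0,0,0,0,1],
  "newtons": 25
}}

```text
clock: 19.3
ee_pos: [0.6145, 0.2228, 0.0809]
eef_rot: [[0.874, 0.153, 0.461], [0.137, -0.988, 0.068], [0.466, 0.004, -0.885]]
wrist_force: [-4.3, -1.2, 6.1]
opening: 0.0538
grasp_force: 25.0
```

Call:
{"api": "servo_tool", "payload": {
  "deltas": [0,0,0,0,0,-6,1,0,0,0,0,0,-14,1,0,0,0,0,0,-22,1,0,0,0,0,0,-28,1,0,0,0,0,0,-30,1,0,0,0,0,0,-25,1,0,0,0,0,0,-17,1,0,0,0,0,0,-8,1],
  "newtons": 40
}}

```text
clock: 20.3
ee_pos: [0.5449, 0.2124, 0.2145]
eef_rot: [[0.874, 0.153, 0.462], [0.138, -0.988, 0.068], [0.467, 0.004, -0.884]]
wrist_force: [0.3, 0.8, -1.9]
opening: 0.0534
grasp_force: 40.0
```

Call:
{"api": "servo_tool", "payload": {
  "deltas": [0,-4,0,0,0,0,1,0,-6,0,0,0,0,1,0,-7,0,0,0,0,1,0,-6.7,0,0,0,0,1,0,-4,0,0,0,0,1,0,0,5,0,0,0,1,0,0,9,0,0,0,1,0,0,8,0,0,0,1]
}}

```text
clock: 21.3
ee_pos: [0.5451, 0.2124, 0.2125]
eef_rot: [[0.973, -0.232, 0.0], [-0.232, -0.973, -0.004], [0.001, 0.004, -1.0]]
wrist_force: [0.4, -0.1, -2.1]
opening: 0.0532
grasp_force: 40.0
```

```bash
python3 - <<'E'
from h import *
delta([.548,-.186,.2],-103.2)
print(np.array(ctrl.get_obs()['eef_rot']).round(3))
E
```

```text
pos [0.5451 0.2124 0.2125] yhead -103.4 z [ 0.    -0.004 -1.   ] open 0.0532 t 21.3 F [ 0.4 -0.1 -2.1]
shift [ 95.4 386.8  14.1]
turn z -0.24202008881735537
[[ 0.973 -0.232  0.   ]
 [-0.232 -0.973 -0.004]
 [ 0.001  0.004 -1.   ]]
```

Call:
{"api": "servo_tool", "payload": {
  "deltas": [0.2,0,0,6,25,0,1,0,0,0,12,50,0,1,0,0,0,14,58,0,1,0,0,0,15,60,0,1,0,0,0,15,60,0,1,0,0,0,14,58,0,1,0,0,0,12,48,0,1,0,0,0,7,28,0,1]
}}

```text
clock: 22.3
ee_pos: [0.5488, -0.1892, 0.213]
eef_rot: [[0.973, -0.231, 0.001], [-0.231, -0.973, -0.001], [0.001, 0.001, -1.0]]
wrist_force: [1.1, 0.9, -2.0]
opening: 0.0529
grasp_force: 40.0
```

Call:
{"api": "servo_tool", "payload": {
  "deltas": [0,0,0,0,0,0,1,0,0,0,0,0,0,1,0,0,0,0,0,0,1,0,0,0,0,0,0,1,0,0,0,0,0,0,1,0,0,0,0,0,0,1,0,0,0,0,0,0,1,0,0,0,0,0,0,1]
}}

```text
clock: 23.3
ee_pos: [0.5496, -0.1859, 0.2133]
eef_rot: [[0.974, -0.228, 0.002], [-0.228, -0.974, -0.001], [0.002, 0.0, -1.0]]
wrist_force: [-0.0, 0.6, -1.5]
opening: 0.0534
grasp_force: 40.0
```

```bash
python3 - <<'E'
from h import *
c=snap('wrist','w5',None,1.25)
delta([.548,-.186,.06],-103.2)
E
```

```text
pos [ 0.5496 -0.1859  0.2133] yhead -103.2 z [ 0.002 -0.001 -1.   ] open 0.0534 t 23.35 F [-0.2  0.4 -1.9]
shift [ -1.9   0.4 153.3]
turn z 0.020620775854411022
```

View pics/w5.png

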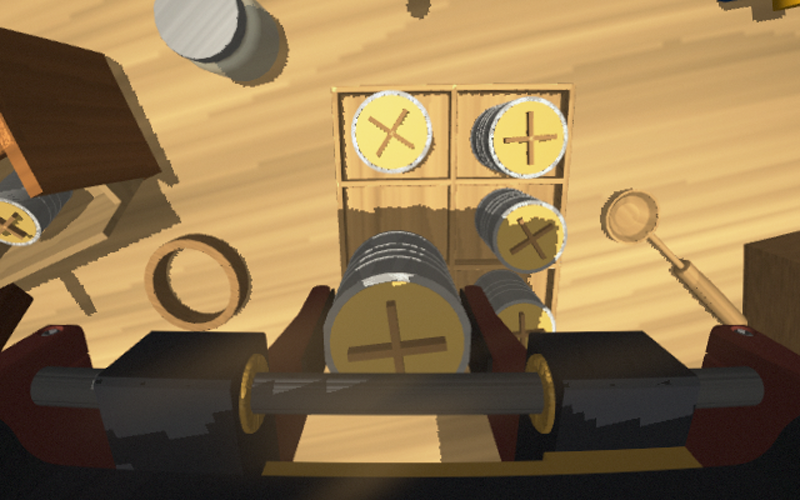

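The tin is held upright at (397,335) over the empty middle compartment.

Call:
{"api": "servo_tool", "payload": {
  "deltas": [0,0,0,-1,0,12,1,0,0,0,-1,0,28,1,0,0,0,0,0,35,1,0,0,0,0,0,32,1,0,0,0,0,0,22,1,0,0,0,0,0,12,1,0,0,0,0,0,6,1,0,0,0,0,0,2,1]
}}

```text
clock: 24.35
ee_pos: [0.5483, -0.1856, 0.0644]
eef_rot: [[0.974, -0.228, 0.002], [-0.228, -0.974, -0.001], [0.003, 0.0, -1.0]]
wrist_force: [0.8, -0.2, -2.4]
opening: 0.0534
grasp_force: 40.0
```

Call:
{"api": "servo_tool", "payload": {
  "deltas": [0,0,0,0,0,1,1,0,0,0,0,0,1,1,0,0,0,0,0,1,1,0,0,0,0,0,0,1,0,0,0,0,0,0,1,0,0,0,0,0,0,1,0,0,0,0,0,0,1,0,0,0,0,0,0,1],
  "newtons": 15
}}

```text
clock: 25.35
ee_pos: [0.5483, -0.1856, 0.0624]
eef_rot: [[0.974, -0.228, 0.003], [-0.228, -0.974, -0.001], [0.003, 0.0, -1.0]]
wrist_force: [-3.1, 0.6, 5.2]
opening: 0.0538
grasp_force: 15.0
```

Contact at the expected height, so I release and retreat.

Call:
{"api": "servo_tool", "payload": {
  "deltas": [0,0,0,0,0,0,0.1,0,0,0,0,0,0,-0.4,0,0,0,0,0,0,-0.6,0,0,0,0,0,-15,-0.6,0,0,0,0,0,-35,-0.6,0,0,0,0,0,-50,-0.6,0,0,0,0,0,-50,-0.6,0,0,0,-20,0,-20,-0.6]
}}

```text
clock: 26.35
ee_pos: [0.53, -0.1811, 0.2355]
eef_rot: [[0.974, -0.228, 0.008], [-0.228, -0.974, -0.002], [0.008, 0.0, -1.0]]
wrist_force: [-1.0, 0.3, -0.4]
opening: 0.0704
grasp_force: 0.0
```

Call:
{"api": "servo_tool", "payload": {
  "deltas": [0,0,0,-30,0,0,-0.6,0,0,0,-40,0,0,-0.6,0,0,0,-40,0,0,-0.6,0,0,0,-30,0,0,-0.6,0,0,0,-10,0,0,-0.6,0,0,0,0,0,0,-0.6,0,0,0,0,0,0,-0.6,0,0,0,0,0,0,-0.6]
}}

```text
clock: 27.35
ee_pos: [0.3829, -0.1467, 0.2308]
eef_rot: [[0.974, -0.228, 0.002], [-0.228, -0.974, -0.0], [0.002, -0.0, -1.0]]
wrist_force: [0.6, -1.0, 0.8]
opening: 0.0701
grasp_force: 0.0
```

```bash
python3 - <<'E'
from h import *
snap('top','t2',(190,130,420,270),3.45)
delta([.5,0,.2])
E
```

```text
pos [ 0.3827 -0.1467  0.2308] yhead -103.2 z [ 0.002 -0.    -1.   ] open 0.0705 t 27.4 F [0.2 0.7 0.5]
shift [  80.7 -169.5   30.9]
```

View pics/t2.png

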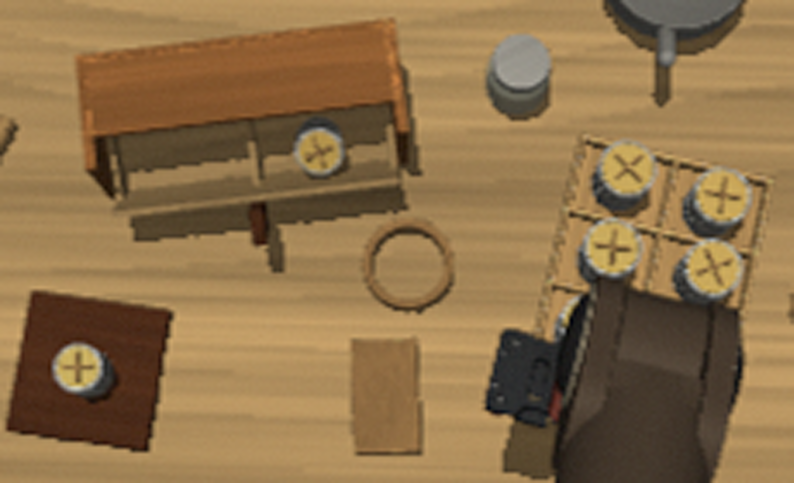

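The full tin stands in the middle compartment at (611,248), and the small tin is on the board at (80,370). The small stock tin is still in the bin at (320,150), and the arm touches nothing.

```bash
python3 -c "
from workcell import ctrl
print(ctrl.close_job())"
```

```text
the job is handed in; nothing more can be done
None
```

The job is handed in at about 27 s on the clock: the odd small tin stands on the board, the bin is tilted open, and its full-size tin stands in the tray's empty compartment. In the last top view nothing else had visibly moved; the arm hid the two front tray tins, and the hand-in gave no verdict.

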